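# Clear the banding wheel and hold the scraper ready over it

## Task

Get the banding wheel ready to be scraped clean: lift the pot with the arched handle off the wheel, keeping it upright, and set it down gently so that its whole foot stands on the round plaster bat, and let go of it. Then draw the scraper out of its leaning stand, turn it level with its blade lying flat, and hold it there still, with the blade over the middle of the empty wheel head and about a hand's breadth (10 cm) above it, touching nothing but the gripper. The program finishes while still holding the scraper up like this; leave the other things on the table where they stand.

Things in the scene. Friction and masses are not known exactly. Their poses are not given: they have to be found in the camera images.
- pot: Loose terracotta pot, about 0.45 kg, on the banding wheel at the start. Foot 66 mm across, belly 96 mm, open mouth 68 mm wide at 90 mm height. A handle, a 14 mm round bar, arches over the mouth: it rises at y = -36 and +36 mm and runs level along the pot's y axis from y = -24 to +24 mm, centre line 135 mm above the underside. Origin: centre of the underside; z up.
- pot_handle (a point): Middle of the level part of the pot's handle, on the bar's centre line, 135 mm above the pot's underside; axes as the pot's.
- wheel: Banding wheel bolted to the table: dark cast base 140 mm across, a short shaft and a round aluminium head 170 mm across that turns about the vertical with slight friction. The head's flat top is 90 mm above the table. Origin: centre of the base's underside.
- wheel_top (a point): Centre of the top face of the wheel head, 90 mm above the table; z up.
- bat: Round white plaster bat, 180 mm in diameter and 20 mm thick, fixed on the table. Origin: centre of its underside.
- bat_top (a point): Centre of the bat's top face, 20 mm above the table.
- stand: Wooden tool stand fixed on the table: base 120 mm (x) by 100 mm (y), with a sleeve, open at the top, leaning 35 degrees from vertical towards the stand's +x (away from the robot, more or less). Sleeve 76 mm wide (y), 26 mm thick outside; 60 by 10 mm inside, 75 mm deep along its lean; mouth about 92 mm above the table. Origin: centre of the base's underside.
- scraper: Loose scraper, 210 mm long, 0.17 kg: flat steel blade 52 wide (y), 4 thick (z), 90 mm long, round neck, then wooden handle from 100 to 210 mm, 26 wide (y), 18 thick (z). Starts blade down in the sleeve, leaning with it (x 55 degrees above level, y level). Origin: middle of the blade's free edge; x runs to the butt. Centre of mass at about x = 65 mm. Pull it 80 mm along x to free it.
- scraper_blade (a point): Middle of the scraper's blade, 40 mm from its free edge along x.
- scraper_grip (a point): Good place to grip the scraper's handle, 145 mm from the blade's free edge along x, on the handle's centre line; about 148 mm above the table at the start. The fingers close across the 26 mm width (y).
- llama: Bystander: white ceramic llama figurine, about 70 mm long and 100 mm tall. Origin: centre of underside.
- bull: Bystander: black bull figurine with a red saddle cloth painted on, about 120 mm long and 105 mm tall. Origin: centre of underside.
- tin: Bystander: small paint tin, 44 mm in diameter, 45 mm tall. Origin: centre of underside.
- cup: Bystander: small terracotta cup, 64 mm wide at the rim, 50 mm tall. Origin: centre of underside.

How it is judged:
On the way, in this order (a step that is already met when the one before it is completed fails the run):
1. the pot stands upright on the plaster bat, released (horizontal distance between pot and bat_top below 0.055 m and z of pot in the frame of bat_top below 0.006 m and angle between pot's own z axis and vertical below 0.1 rad and contact force between pot and bat above 1 N and contact force between pot and the fingers below 0.1 N and linear speed of pot below 0.03 m/s), for 0.3 s.
2. the scraper is in the gripper, drawn clear of its stand (distance of scraper from where it was at the start of the episode above 0.08 m and contact force between scraper and the fingers above 1 N and contact force between scraper and stand below 0.1 N and contact force between scraper and wheel below 0.1 N and contact force between scraper and pot below 0.1 N and contact force between scraper and bat below 0.1 N), for 0.2 s.
At the end, for the whole second after the job is handed in: Pot upright (0.1 rad), still and released on the bat, centres within 55 mm. Gripper holds the scraper still, clear of wheel, stand, pot and bat, blade flat within 0.26 rad (either face up), its middle within 55 mm of the wheel axis and 30 to 170 mm above the wheel head (all of step 1 and contact force between scraper and stand below 0.1 N and contact force between scraper and wheel below 0.1 N and contact force between scraper and pot below 0.1 N and contact force between scraper and bat below 0.1 N and contact force between scraper and the fingers above 1 N and (angle between scraper's own z axis and vertical below 0.26 rad or angle between scraper's own z axis and vertical above 2.88 rad) and horizontal distance between scraper_blade and wheel_top below 0.055 m and z of scraper_blade in the frame of wheel_top between 0.03 and 0.17 m and linear speed of scraper below 0.04 m/s); the arm keeps its last pose, push and grip.
It fails at once if the pot is tipped by more than 0.6 rad (angle between pot's own z axis and vertical above 0.6 rad).
It fails at once if the pot is banged down on the bat (over 60 N) (contact force between pot and bat above 60 N).
It fails at once if the pot is dropped or thrown (faster than 1.2 m/s) (linear speed of pot above 1.2 m/s).
It fails at once if another thing on the table is moved by more than 30 mm (distance of any of llama, bull, tin, cup from where it was at the start of the episode above 0.03 m).
It also fails if it takes over 61 s, if anything falls off the work surface, if the arm or the gripper's body presses on something with over 40 N, if the wrist force passes 120 N, or if a joint passes its speed limit or range.

## Robot

A 7-joint arm with a two-finger parallel gripper is mounted at the origin on the work surface. World frame = base frame: x ahead of the robot, y to its left, z up, the work surface at z = 0. Lengths are in m, angles in rad, forces in N, time in s.
With the tool pointing down it reaches from about 0.425 to 0.875 m from the base axis. Payload 4.7 kg.
Tool frame: the origin (TCP) lies at the very end of the fingers, on their centre line; the grasp point (between the pads) lies 19 mm behind it; z points along the fingers, y is the line along which they close (so a half turn about z gives the same grasp; the last joint's range is limited). The gripper opens to 87 mm and grips with 3 to 60 N. Pads are 19 mm wide; open, the fingers measure 117 mm over their backs; the gripper's body (75 mm by 190 mm) begins 51 mm behind the grasp point.
Start: joints at [1.332, 0.321, -0.07, 1.45, 0.023, 1.371, -0.057], TCP at [0.163, -0.629, 0.223] pointing down, gripper open.
Joint ranges: [-2.86, 2.86], [-0.3, 2.09], [-1.38, 1.24], [0.06, 2.45], [-1.56, 4.7], [0.09, 2.05], [-2.69, 2.69]. Speed limits (rad/s): [2.57, 2.57, 3.14, 3.14, 3.14, 3.14, 3.14].

## Interface

Orientations are given as a rotation vector (axis times angle).
In Python, from bench import ctrl, get_image, job gives the robot as it stands.
- The arm moves only by the shell command python3 -m crank 'ROWS' [FORCE]. ROWS is JSON, a list that holds one entry, the list of rows, each a list of 5 numbers: the shift along the tool's x, y, z in mm, then the turn about the tool's z in rad, then the closure, from -1 (fully open) to 1 (shut), so that 0 is half open. A call has 1 to 10 rows; each row shifts and turns the commanded pose from where the row before left it, along the tool's axes as they then stand; what a row does not reach is not made up. A row lasts 1/12 s, in which the tool goes at most 41.7 mm and 7.16 degrees, less where a joint would pass 70% of its speed; a pose out of reach is approached as far as the arm can. A call with a gripper value outside its range is refused whole. The fingers move at their own pace and stop on an object; FORCE is the grip in N (left out, the last holds). Time passes only in rows, so rows that do not move let the fingers close. It gives the time, the measured TCP pose, the force, the opening and the grip force at its end, in the units of the state.
- ctrl.get_state(): the state, without advancing time (a new reading comes with each control period).
- get_image(name): name is "side" or "top" or "wrist"; returns a dict with "pixels" (420x560x3 uint8, red, green, blue), "fx", "fy", "cx", "cy" (pixels), "T" (4x4, takes a point from camera to world coordinates); the wrist camera has in their place "T_tool_cam" (4x4, takes a point from camera to tool coordinates, whose origin is the TCP and whose axes are the flange's). Camera axes: x right, y down, z forward; pixel columns grow to the right and rows downward; lengths in m; the calibration is good to about 2 mm. A picture is of the moment at which its call begins: read the wrist's pose just before it. There is no depth.
- job.close_job(): hands the job in; it is judged then, once.
The state is a dict: "time": time; "joint_positions": joint angles; "qd": joint speeds; "joint_torque": joint torques, N m; "position": TCP position; "tool_rot": TCP orientation; "ft_force": force on the tool from outside, world axes, zero at the start; "torque": the same for the moment, N m; "grip_width": opening from 0.0 (shut) to 1.0 (fully open); "grip_force": force on a finger pad.
Only numpy, scipy, OpenCV 4.12 (cv2) and the standard library are available. Lean on these libraries where they do the work, as an engineer would, in place of code of your own. Each camera call takes 0.05 s, during which the arm holds its last target. There are 200 camera calls.

## Working session

There is one attempt and no reset: what is moved stays moved. The work goes in short steps, Python scripts to look and compute and a shell command to move; the robot and the scene stay as the last step left them, time stands still between calls to the robot, and variables do not carry over. Pictures are saved under pics/ and viewed, at most 12 in all, crops included, and the job is handed in when it is done.

```bash
mkdir -p pics; ls; python3 - <<'E'
from bench import ctrl,get_image,job
import cv2,numpy as np
s=ctrl.get_state();print({k:np.round(v,3).tolist() for k,v in s.items()})
ims=[]
for n in("side","top"):
    d=get_image(n);np.savez(f"{n}0.npz",**d);print(n,d["fx"],d["fy"],d["cx"],d["cy"]);print(np.round(d["T"],3).tolist())
    cv2.imwrite(f"pics/{n}0.png",d["pixels"][:,:,::-1])
E
```

```text
pics
{'time': 0.0, 'joint_positions': [1.332, 0.322, -0.07, 1.452, 0.023, 1.371, -0.057], 'qd': [0.001, 0.002, 0.001, 0.002, 0.002, -0.001, 0.001], 'joint_torque': [-0.001, -49.13, -0.404, -31.254, -0.064, 0.044, 0.0], 'position': [0.162, -0.629, 0.221], 'tool_rot': [-3.115, -0.396, 0.001], 'ft_force': [-0.164, -0.131, 0.551], 'torque': [0.019, 0.011, 0.011], 'grip_force': 0.0, 'grip_width': 1.004}
side 484.29036398456776 484.29036398456776 280.1275702214531 205.7111683369189
[[-0.817, -0.407, 0.408, 0.084], [-0.576, 0.56, -0.595, 0.675], [0.013, -0.721, -0.693, 0.978], [0.0, 0.0, 0.0, 1.0]]
top 404.8502990605486 404.8502990605486 277.7619080259291 201.7057710869403
[[-0.012, -0.983, 0.182, 0.392], [-1.0, 0.009, -0.017, -0.011], [0.015, -0.183, -0.983, 1.096], [0.0, 0.0, 0.0, 1.0]]
```

View pics/side0.png

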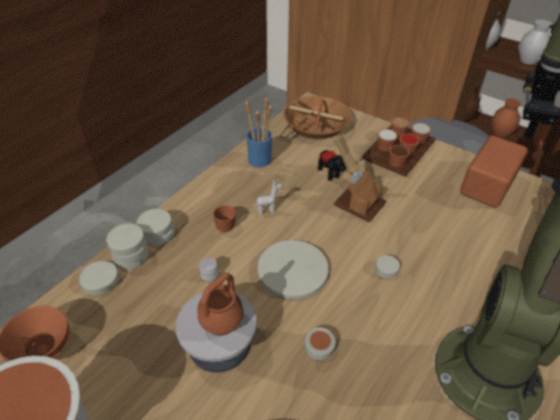

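View pics/top0.png

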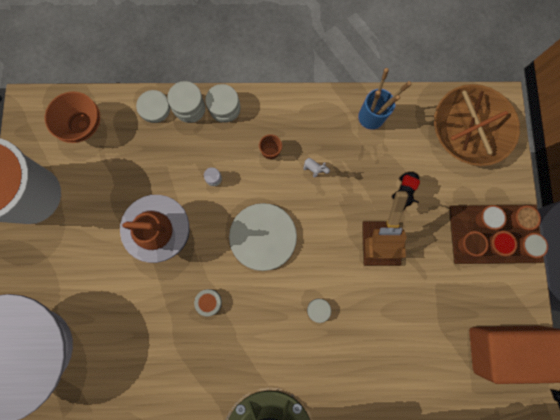

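Side: wheel head centre ≈(217,325), pot ≈(220,310), bat (293,268), stand (360,195). Top: wheel (155,228), pot handle ≈(137,226)–(170,226), bat (263,237), stand (384,243), scraper handle ≈(397,208), bull (407,187).

```bash
cat > h.py <<'E'
import numpy as np,cv2
def load(n): return dict(np.load(n+".npz"))
def ray(d,u,v):
    T=d["T"];r=T[:3,:3]@np.array([(u-d["cx"])/d["fx"],(v-d["cy"])/d["fy"],1]);return T[:3,3],r/np.linalg.norm(r)
def plane(d,u,v,z):
    o,r=ray(d,u,v);return o+r*(z-o[2])/r[2]
def tri(d1,p1,d2,p2):
    o1,r1=ray(d1,*p1);o2,r2=ray(d2,*p2)
    a=np.linalg.lstsq(np.c_[r1,-r2],o2-o1,rcond=None)[0]
    A=o1+a[0]*r1;B=o2+a[1]*r2;return (A+B)/2,np.linalg.norm(A-B)
def proj(d,p):
    c=np.linalg.inv(d["T"])@np.r_[p,1];return np.array([d["fx"]*c[0]/c[2]+d["cx"],d["fy"]*c[1]/c[2]+d["cy"]])
E
python3 - <<'E'
from h import *
t,s=load("top0"),load("side0")
def big(d,x,y,w=75,h=56):
    return cv2.resize(d["pixels"][y:y+h,x:x+w,::-1],(400,300),interpolation=cv2.INTER_CUBIC)
cv2.imwrite("pics/m1.png",np.vstack([np.hstack([big(t,115,195),big(s,185,270)]),np.hstack([big(t,355,170,120,90),big(s,315,140,90,68)])]))
# ellipse fits of bat, wheel
for n,d,bc,wc in(("top",t,(263,237),(155,250)),("side",s,(293,268),(217,345))):
    hsv=cv2.cvtColor(d["pixels"],cv2.COLOR_RGB2HSV)
    print(n,hsv[bc[1],bc[0]],hsv[wc[1],wc[0]])
    for nm,c,z,rad in(("bat",bc,.02,.09),("wheel",wc,.09,.085)):
        h0=hsv[c[1],c[0]].astype(int)
        m=(np.abs(hsv.astype(int)-h0)<[180,30,60]).all(2)&(hsv[...,1]<70)
        _,l,st,ce=cv2.connectedComponentsWithStats(m.astype(np.uint8))
        k=l[c[1],c[0]];cn=max(cv2.findContours((l==k).astype(np.uint8),0,cv2.CHAIN_APPROX_NONE)[0],key=len)
        hull=cv2.convexHull(cn)[:,0]
        P=np.array([plane(d,u,v,z)[:2] for u,v in hull])
        (cx,cy),r=cv2.minEnclosingCircle((P*1000).astype(np.float32))
        print(nm,np.round([cx,cy,r],1),st[k])
E
```

```text
top [ 30  22 152] [150  12 133]
bat [499.5  12.5  89.9] [ 229  203   68   68 3545]
wheel [516.1 281.3  85.8] [ 120  195   69   68 2290]
side [ 30  22 164] [170   5 160]
bat [494.   18.   94.7] [ 257  240   72   59 3229]
wheel [511.8 285.5  86.5] [ 176  294   81   68 2522]
```

View pics/m1.png

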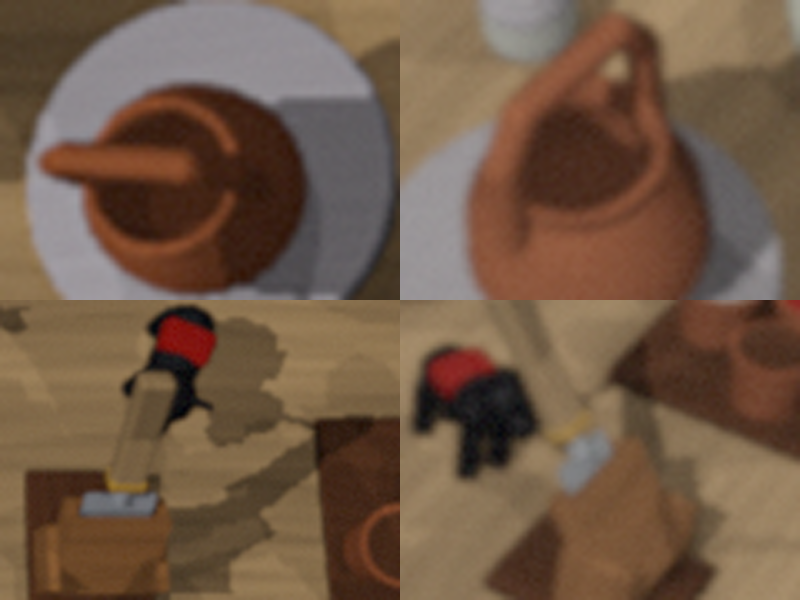

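The crops show the pot's handle bar running nearly along world y (crop top-left, (45,160)→(190,166)), rim centred at (160,175); the scraper's ferrule at crop (127,487), butt (155,378), blade visible edge nearly parallel to y; the bull is beyond the butt.

```bash
python3 - <<'E'
from h import *
t,s=load("top0"),load("side0")
zt=lambda x,y:(115+x/5.333,195+y/5.357)
zs=lambda x,y:(185+x/5.333,270+y/5.357)
p=lambda *a:np.round(plane(*a),3)
print("rim ctr",p(t,*zt(160,175),.18))
print("bar",p(t,*zt(50,159),.225),p(t,*zt(190,166),.225))
A=proj(s,np.array([*plane(t,*zt(50,159),.225)[:2],.225]));B=proj(s,np.array([*plane(t,*zt(190,166),.225)[:2],.225]))
print("bar in side crop",(A-[185,270])*5.33+[400,0],(B-[185,270])*5.33+[400,0])
f,e=tri(t,(393.1,226.1),s,(353.3,169.3));print("ferrule",f,e)
# wood handle mask in side, for the butt
x,y=300,100
c=cv2.resize(s["pixels"][y:y+90,x:x+120,::-1],(800,600),interpolation=cv2.INTER_CUBIC);cv2.imwrite("pics/m2.png",c)
for nm,(u,v),z in(("bull",(403,192),.05),("tin",(211,178),.045),("cup",(270,146),.05),("llama",(313,166),.05),("brushcup",(375,110),.05)):print(nm,p(t,u,v,z))
hsv=cv2.cvtColor(t["pixels"],cv2.COLOR_RGB2HSV);print(hsv[255,368],hsv[258,400],hsv[235,366])
for q in((363,222),(405,222),(405,265),(363,265)):print(p(t,*q,.012))
E
```

```text
rim ctr [0.505 0.275 0.18 ]
bar [0.507 0.306 0.225] [0.503 0.249 0.225]
bar in side crop [505.029935  120.9720936] [615.00498443  22.66633082]
ferrule [ 0.51222368 -0.30943952  0.11313419] 0.0016084835083632657
bull [ 0.61  -0.361  0.05 ]
tin [0.653 0.149 0.045]
cup [ 0.74  -0.009  0.05 ]
llama [ 0.683 -0.124  0.05 ]
brushcup [ 0.841 -0.299  0.05 ]
[ 14 157  99] [ 13 162  66] [ 10 165  68]
[ 0.536 -0.259  0.012]
[ 0.535 -0.374  0.012]
[ 0.419 -0.366  0.012]
[ 0.421 -0.254  0.012]
```

View pics/m2.png

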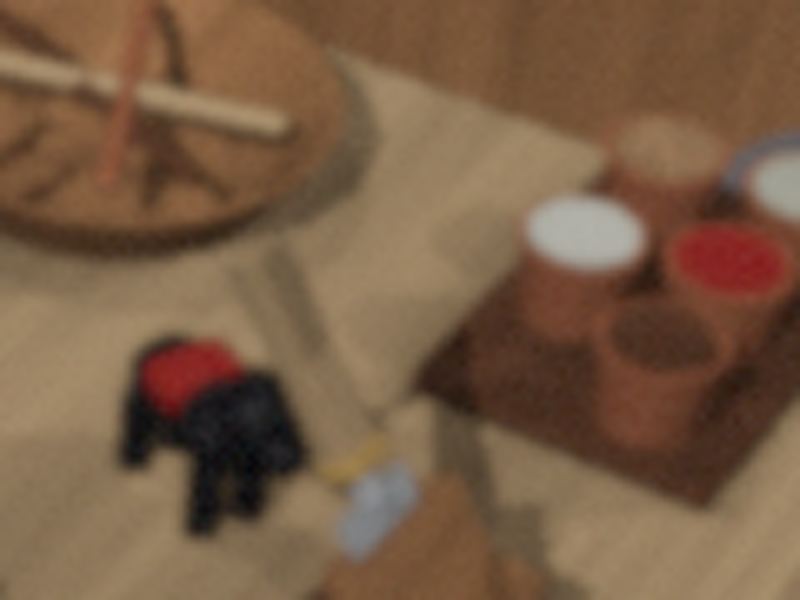

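```bash
python3 - <<'E'
from h import *
t,s=load("top0"),load("side0")
f,e=tri(t,(393.1,226.1),s,(353.6,169.2));b,e2=tri(t,(401.5,193.4),s,(340.2,138))
print(f,e,b,e2,np.linalg.norm(b-f),np.degrees(np.arctan2(b[2]-f[2],np.hypot(*(b-f)[:2]))),np.degrees(np.arctan2(b[1]-f[1],b[0]-f[0])))
# handle centre line at z=.157 in top picture : plane points for edge samples
for z,(u,v) in((.148,(397.0,213)),(.19,(400.6,200))):print(plane(t,u,v,z))
R=cv2.Rodrigues(np.array([-3.115,-.396,0.001]))[0];print(R.round(3))
E
```

```text
[ 0.51178427 -0.30940177  0.11379749] 0.0008192088268690794 [ 0.57160064 -0.31077548  0.19552634] 0.010300312585965182 0.10128914584424606 53.792847907292014 -1.3155931879007712
[ 0.53853324 -0.31050543  0.148     ]
[ 0.56208455 -0.30749467  0.19      ]
[[ 0.968  0.25  -0.001]
 [ 0.25  -0.968  0.001]
 [-0.    -0.002 -1.   ]]
```

```bash
cat > plan.py <<'E'
import sys,numpy as np
from scipy.spatial.transform import Rotation as Ro
from bench import ctrl
# usage: plan.py x y z theta_deg : shift in tool axes (mm) from measured pose, turn
s=ctrl.get_state();R=Ro.from_rotvec(s["tool_rot"]).as_matrix();p=np.array(s["position"])
th=np.degrees(np.arctan2(R[1,0],R[0,0]))
print("t",round(s["time"],2),"p",p.round(4),"th",round(th,1),"q",np.round(s["joint_positions"],2),"tilt",R[:,2].round(3),"w",round(s["grip_width"],3),"gf",round(s["grip_force"],1),"F",np.round(s["ft_force"],1))
if len(sys.argv)>1:
    g=np.array(sys.argv[1:5],float);R0=R
    print("shift",(R.T@(g[:3]-p)*1000).round(0),"turn",round(-np.radians((g[3]-th+180)%360-180),3))
E
python3 -m crank '[[[0,0,-40,-0.125,-1],[0,0,-40,-0.125,-1],[0,0,-40,-0.125,-1],[0,0,-40,-0.125,-1],[0,0,0,-0.125,-1],[0,0,0,-0.125,-1],[0,0,0,-0.125,-1],[0,0,0,-0.125,-1],[0,0,0,-0.125,-1],[0,0,0,-0.125,-1]]]' 20; python3 plan.py 0.5 -0.35 0.38 86;python3 plan.py 0.505 .276 0.38 86
```

```text
time: 0.93
position: [0.1625, -0.6292, 0.3819]
tool_rot: [-2.288, -2.151, -0.001]
ft_force: [0.3, 0.3, -0.0]
grip_width: 1.002
grip_force: 0.0
t 0.93 p [ 0.1625 -0.6292  0.3819] th 86.5 q [ 1.43  0.31 -0.22  1.15  0.07  1.68  1.17] tilt [-0.     0.001 -1.   ] w 1.002 gf 0.0 F [ 0.3  0.3 -0. ]
shift [299. 320.   2.] turn 0.008
t 0.93 p [ 0.1625 -0.6292  0.3819] th 86.5 q [ 1.43  0.31 -0.22  1.15  0.07  1.68  1.17] tilt [-0.     0.001 -1.   ] w 1.002 gf 0.0 F [ 0.3  0.3 -0. ]
shift [925. 286.   3.] turn 0.008
```

```bash
python3 -m crank '[[[28,29,0,0,-1],[28,29,0,0,-1],[28,29,0,0,-1],[28,29,0,0,-1],[28,29,0,0,-1],[28,29,0,0,-1],[28,29,0,0,-1],[28,29,0,0,-1],[28,29,0,0,-1],[30,27,0,0,-1]]]' >/dev/null; python3 -m crank '[[[38,0,0,0,-1],[38,0,0,0,-1],[38,0,0,0,-1],[38,0,0,0,-1],[38,0,0,0,-1],[38,0,0,0,-1],[38,0,0,0,-1],[38,0,0,0,-1],[38,0,0,0,-1],[38,0,0,0,-1]]]'; python3 plan.py .505 .276 .30 86
```

```text
time: 2.6
position: [0.4944, 0.0134, 0.3823]
tool_rot: [2.296, 2.144, -0.001]
ft_force: [0.7, -0.4, 0.2]
grip_width: 1.0
grip_force: 0.0
t 2.6 p [0.4944 0.0134 0.3823] th 86.1 q [ 0.7  -0.02 -0.76  1.52 -0.01  1.64 -0.13] tilt [-0.    -0.001 -1.   ] w 1.0 gf 0.0 F [ 0.7 -0.4  0.2]
shift [263.  -7.  82.] turn 0.002
```

```bash
python3 -m crank '[[[38,-1,0,0,-1],[38,-1,0,0,-1],[38,-1,0,0,-1],[38,-1,0,0,-1],[38,-1,0,0,-1],[38,-1,0,0,-1],[35,-1,0,0,-1],[0,0,30,0,-1],[0,0,30,0,-1],[0,0,0,0,-1]]]'>/dev/null; python3 plan.py .505 .276 .206 86
cat > wr.py <<'E'
import sys,numpy as np,cv2
from bench import ctrl,get_image
from scipy.spatial.transform import Rotation as Ro
s=ctrl.get_state();d=get_image("wrist");T=np.eye(4);T[:3,:3]=Ro.from_rotvec(s["tool_rot"]).as_matrix();T[:3,3]=s["position"]
d["T"]=T@d["T_tool_cam"];np.savez(sys.argv[1]+".npz",**d);cv2.imwrite(f"pics/{sys.argv[1]}.png",d["pixels"][:,:,::-1]);print(d["T"].round(3).tolist())
E
python3 wr.py w1
```

```text
t 3.43 p [0.503  0.2735 0.3164] th 86.3 q [ 0.29  0.25 -1.    1.46  0.21  1.55 -0.77] tilt [-0.009 -0.005 -1.   ] w 0.997 gf 0.0 F [-0.7 -1.9 -0. ]
shift [  3.   3. 110.] turn 0.004
[[0.998, -0.061, -0.028, 0.51], [-0.066, -0.95, -0.307, 0.359], [-0.008, 0.308, -0.951, 0.477], [0.0, 0.0, 0.0, 1.0]]
```

View pics/w1.png

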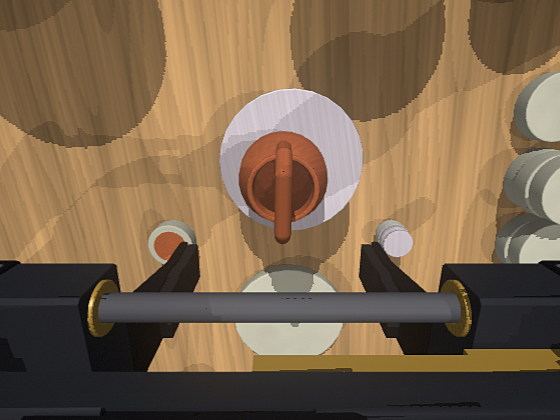

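Wrist view: handle bar runs vertically from (284,146) to (283,240) over the rim centred (285,187), midway between the fingers (tips ≈(185,255), (372,255)).

```bash
python3 - <<'E'
from h import *
d=load("w1")
for u,v,z in((284,150,.225),(283,235,.225),(285,187,.18),(291,160,.09)):print(plane(d,u,v,z).round(3))
E
python3 plan.py .505 .276 .206 86
```

```text
[0.509 0.32  0.225]
[0.504 0.25  0.225]
[0.508 0.279 0.18 ]
[0.516 0.287 0.09 ]
t 3.48 p [0.5044 0.2731 0.3196] th 86.1 q [ 0.29  0.25 -1.    1.46  0.21  1.55 -0.77] tilt [-0.006 -0.003 -1.   ] w 0.999 gf 0.0 F [0.3 0.3 0.7]
shift [  3.   1. 114.] turn 0.002
```

```bash
python3 -m crank '[[[5,3,20,0,-1],[0,0,25,0,-1],[0,0,25,0,-1],[0,0,20,0,-1],[0,0,15,0,-1],[0,0,9,0,-1],[0,0,0,0,-1]]]' 25; python3 plan.py .507 .278 .206 86;python3 -m crank '[[[0,0,0,0,1],[0,0,0,0,1],[0,0,0,0,1],[0,0,0,0,1],[0,0,0,0,1],[0,0,0,0,1],[0,0,0,0,1],[0,0,0,0,1]]]' 25
```

```text
time: 4.07
position: [0.5094, 0.2781, 0.2082]
tool_rot: [-2.297, -2.143, 0.002]
ft_force: [-0.4, -0.1, 0.1]
grip_width: 0.996
grip_force: 0.0
t 4.07 p [0.5094 0.2781 0.2082] th 86.0 q [ 0.27  0.32 -0.98  1.62  0.27  1.35 -0.82] tilt [-0.001 -0.001 -1.   ] w 0.996 gf 0.0 F [-0.4 -0.1  0.1]
shift [-0. -2.  2.] turn 0.0
time: 4.73
position: [0.5091, 0.2792, 0.2085]
tool_rot: [2.296, 2.145, -0.0]
ft_force: [0.5, -0.5, -0.3]
grip_width: 0.476
grip_force: 0.0
```

```bash
python3 -m crank '[[[0,0,0,0,1],[0,0,0,0,1],[0,0,0,0,1],[0,0,0,0,1],[0,0,0,0,1],[0,0,0,0,1],[0,0,0,0,1],[0,0,0,0,1]]]' 30;python3 -m crank '[[[0,0,-2,0,1],[0,0,-4,0,1],[0,0,-8,0,1],[0,0,-12,0,1],[0,0,-15,0,1],[0,0,-15,0,1],[0,0,0,0,1]]]' 30; python3 plan.py .499 .0125 .20 86
```

```text
time: 5.4
position: [0.5089, 0.2793, 0.2085]
tool_rot: [-2.295, -2.145, 0.0]
ft_force: [-1.5, -0.4, -0.3]
grip_width: 0.15
grip_force: 30.0
time: 5.98
position: [0.5106, 0.2805, 0.2686]
tool_rot: [2.294, 2.143, 0.009]
ft_force: [0.3, 1.3, -3.2]
grip_width: 0.146
grip_force: 30.0
t 5.98 p [0.5106 0.2805 0.2686] th 86.1 q [ 0.28  0.28 -0.99  1.53  0.24  1.45 -0.79] tilt [ 0.005  0.003 -1.   ] w 0.146 gf 30.0 F [ 0.3  1.3 -3.2]
shift [-268.    6.   68.] turn 0.002
```

```bash
python3 -m crank '[[[-8,0,0,0,1],[-16,0,0,0,1],[-24,1,0,0,1],[-30,1,0,0,1],[-35,1,0,0,1],[-35,1,0,0,1],[-35,1,0,0,1],[-30,1,0,0,1],[-25,0,0,0,1],[-16,0,0,0,1]]]' 30 >/dev/null; python3 -m crank '[[[-10,0,0,0,1],[-5,0,0,0,1],[0,0,0,0,1],[0,0,20,0,1],[0,0,30,0,1],[0,0,30,0,1],[0,0,20,0,1],[0,0,10,0,1],[0,0,0,0,1],[0,0,0,0,1]]]';python3 plan.py .499 .0125 .1385 86
```

```text
time: 7.65
position: [0.4971, 0.0116, 0.155]
tool_rot: [-2.293, -2.146, -0.001]
ft_force: [0.2, 0.1, -4.4]
grip_width: 0.147
grip_force: 30.0
t 7.65 p [0.4971 0.0116 0.155 ] th 86.2 q [ 0.73  0.1  -0.84  1.89  0.08  1.19 -0.2 ] tilt [ 0.     0.001 -1.   ] w 0.147 gf 30.0 F [ 0.2  0.1 -4.4]
shift [ 1.  2. 16.] turn 0.004
```

```bash
python3 -m crank '[[[0,0,5,0,1],[0,0,5,0,1],[0,0,3,0,1],[0,0,2,0,1],[0,0,0,0,1],[0,0,1,0,1],[0,0,0,0,1]]]'; python3 - <<'E'
from bench import get_image
import cv2,numpy as np
a=get_image("side")["pixels"][180:300,220:380,::-1]
cv2.imwrite("pics/s1.png",cv2.resize(a,(640,480),interpolation=cv2.INTER_CUBIC))
E
```

```text
time: 8.23
position: [0.4969, 0.0104, 0.1386]
tool_rot: [2.296, 2.144, 0.0]
ft_force: [-0.2, 0.5, -3.0]
grip_width: 0.151
grip_force: 30.0
```

View pics/s1.png

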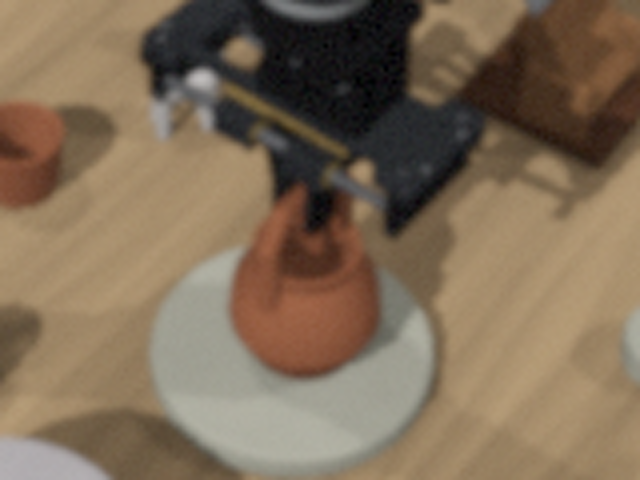

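The pot hangs upright over the bat, its foot ≈(305,350) in the crop against the bat's centre ≈(293,355); contact is just starting (−4.4 → −3 N).

```bash
python3 -m crank '[[[0,0,1,0,1],[0,0,0,0,1],[0,0,1,0,1],[0,0,0,0,1]]]'; python3 -m crank '[[[0,0,0,0,0.6],[0,0,0,0,0.5],[0,0,0,0,0.4],[0,0,0,0,0.2],[0,0,0,0,-0.2],[0,0,0,0,-0.6],[0,0,0,0,-1],[0,0,0,0,-1],[0,0,0,0,-1],[0,0,0,0,-1]]]'; python3 -m crank '[[[0,0,-8,0,-1],[0,0,-15,0,-1],[0,0,-25,0,-1],[0,0,-35,0,-1],[0,0,-40,0,-1],[0,0,-40,0,-1],[0,0,-40,0,-1],[0,0,-40,0,-1],[0,0,0,0,-1]]]'; python3 plan.py .544 -.311 .30 -2
```

```text
time: 8.62
position: [0.4979, 0.0107, 0.1384]
tool_rot: [2.294, 2.144, 0.002]
ft_force: [-3.4, 1.1, 9.2]
grip_width: 0.147
grip_force: 30.0
time: 9.45
position: [0.4968, 0.0104, 0.1365]
tool_rot: [2.296, 2.145, -0.0]
ft_force: [-0.9, -0.3, 0.7]
grip_width: 0.746
grip_force: 0.0
time: 10.2
position: [0.4995, 0.0111, 0.3881]
tool_rot: [2.288, 2.138, 0.012]
ft_force: [0.5, 0.4, -0.4]
grip_width: 1.003
grip_force: 0.0
t 10.2 p [0.4995 0.0111 0.3881] th 86.1 q [ 0.77 -0.02 -0.82  1.51 -0.01  1.64 -0.12] tilt [ 0.013 -0.002 -1.   ] w 1.003 gf 0.0 F [ 0.5  0.4 -0.4]
shift [-318.   65.   89.] turn 1.538
```

```bash
python3 -m crank '[[[0,0,0,0.123,-1],[0,0,0,0.123,-1],[0,0,0,0.123,-1],[0,0,0,0.123,-1],[0,0,0,0.123,-1],[0,0,0,0.123,-1],[0,0,0,0.123,-1],[0,0,0,0.123,-1],[0,0,0,0.123,-1],[0,0,0,0.123,-1]]]'>/dev/null; python3 -m crank '[[[0,0,0,0.123,-1],[0,0,0,0.123,-1],[0,0,0,0.062,-1],[0,0,0,0,-1]]]'>/dev/null; python3 plan.py .544 -.311 .30 -2
```

```text
t 11.37 p [0.4967 0.0106 0.38  ] th -2.1 q [ 0.78 -0.01 -0.84  1.52 -0.01  1.63 -1.66] tilt [ 0. -0. -1.] w 1.0 gf 0.0 F [-0.3  0.6 -1.6]
shift [ 59. 320.  80.] turn -0.001
```

```bash
python3 -m crank '[[[7,36,0,0,-1],[7,36,0,0,-1],[7,36,0,0,-1],[7,36,0,0,-1],[7,36,0,0,-1],[7,36,0,0,-1],[7,36,0,0,-1],[7,36,0,0,-1],[3,32,0,0,-1],[0,0,0,0,-1]]]' >/dev/null;python3 -m crank '[[[0,0,30,0,-1],[0,0,20,0,-1],[0,0,0,0,-1],[0,0,0,0,-1]]]'; python3 wr.py w2; python3 plan.py .544 -.311 .145 -2
```

```text
time: 12.53
position: [0.5439, -0.3113, 0.3291]
tool_rot: [-3.14, 0.054, 0.003]
ft_force: [-0.4, 0.3, 0.4]
grip_width: 1.0
grip_force: 0.0
[[-0.035, -0.952, -0.304, 0.628], [-0.999, 0.033, 0.012, -0.313], [-0.001, 0.304, -0.953, 0.49], [0.0, 0.0, 0.0, 1.0]]
t 12.58 p [ 0.5446 -0.3114  0.3306] th -2.0 q [ 0.97  0.3  -0.64  1.31  0.18  1.58 -1.25] tilt [ 0.001 -0.    -1.   ] w 0.998 gf 0.0 F [ 0.5 -0.3 -1.4]
shift [ -1.  -0. 186.] turn 0.001
```

View pics/w2.png

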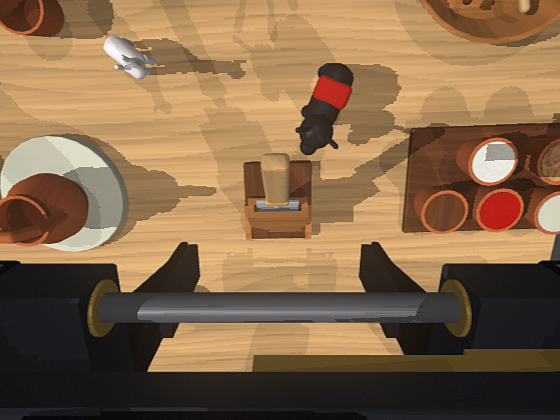

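Wrist view: scraper upright-leaning between the fingers, ferrule (278,204), butt end (277,155); the bull's head at (318,140) stays below the finger height.

```bash
python3 - <<'E'
from h import *
d=load("w2")
for u,v,z in((278,204,.112),(277,155,.20),(277,165,.19),(318,140,.1),(247,200,.012),(312,200,.012)):print(plane(d,u,v,z).round(4))
E
```

```text
[ 0.5068 -0.3076  0.112 ]
[ 0.58   -0.3097  0.2   ]
[ 0.5692 -0.3092  0.19  ]
[ 0.5792 -0.3566  0.1   ]
[ 0.4827 -0.2597  0.012 ]
[ 0.4793 -0.3573  0.012 ]
```

```bash
python3 -m crank '[[[0,-2,30,0,-1],[0,0,35,0,-1],[0,0,35,0,-1],[0,0,30,0,-1],[0,0,25,0,-1],[0,0,18,0,-1],[0,0,12,0,-1],[0,0,0,0,-1],[0,0,0,0,-1]]]' 15; python3 plan.py .544 -.309 .146 -2; python3 - <<'E'
from bench import get_image
import cv2
a=get_image("side")["pixels"][110:230,290:450,::-1]
cv2.imwrite("pics/s2.png",cv2.resize(a,(640,480),interpolation=cv2.INTER_CUBIC))
E
```

```text
time: 13.33
position: [0.5454, -0.3097, 0.1459]
tool_rot: [3.14, -0.055, 0.002]
ft_force: [0.1, 0.4, 1.1]
grip_width: 1.0
grip_force: 0.0
t 13.33 p [ 0.5454 -0.3097  0.1459] th -2.0 q [ 0.97  0.38 -0.62  1.59  0.23  1.24 -1.3 ] tilt [ 0.001 -0.001 -1.   ] w 1.0 gf 0.0 F [0.1 0.4 1.1]
shift [-1. -1. -0.] turn 0.0
```

View pics/s2.png

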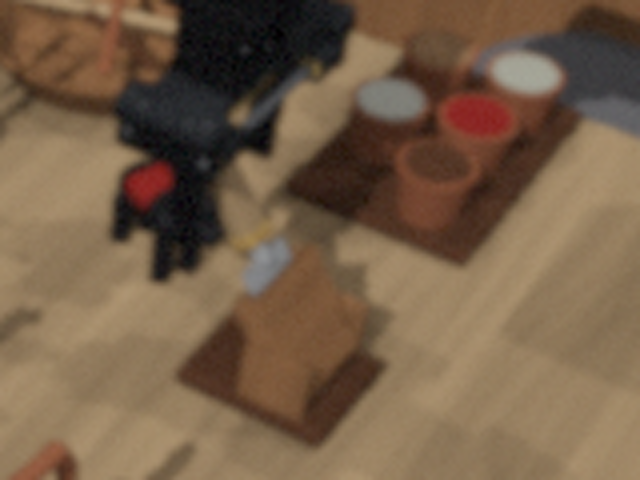

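The open fingers straddle the handle ((235,210) in the crop), no contact with the stand or bull. Close and draw.

```bash
python3 -m crank '[[[0,0,0,0,1],[0,0,0,0,1],[0,0,0,0,1],[0,0,0,0,1],[0,0,0,0,1],[0,0,0,0,1],[0,0,0,0,1],[0,0,0,0,1],[0,0,0,0,1],[0,0,0,0,1]]]' 60;python3 -m crank '[[[0,0,0,0,1],[0,0,0,0,1],[0,0,0,0,1],[0,0,0,0,1],[3,0,-4,0,1],[3,0,-4,0,1],[6,0,-9,0,1],[6,0,-9,0,1],[0,0,0,0,1]]]'
```

```text
time: 14.22
position: [0.5446, -0.3094, 0.1445]
tool_rot: [-3.141, 0.055, 0.0]
ft_force: [-0.1, 0.5, 0.5]
grip_width: 0.326
grip_force: 0.2
time: 14.97
position: [0.5649, -0.3102, 0.1734]
tool_rot: [3.14, -0.054, 0.005]
ft_force: [-1.1, 0.7, 1.5]
grip_width: 0.293
grip_force: 59.9
```

```bash
python3 -m crank '[[[6,0,-9,0,1],[9,0,-13,0,1],[9,0,-13,0,1],[9,0,-13,0,1],[9,0,-13,0,1],[3,0,-30,0,1],[0,0,-35,0,1],[0,0,-35,0,1],[0,0,-25,0,1],[0,0,0,0,1]]]'; python3 -m crank '[[[0,0,0,0,1],[0,0,0,0,1],[0,0,0,0,1]]]'; python3 plan.py .662 .283 .36 -2;  python3 - <<'E'
from bench import get_image
import cv2
a=get_image("side")["pixels"][50:230,260:500,::-1]
cv2.imwrite("pics/s3.png",cv2.resize(a,(720,540),interpolation=cv2.INTER_CUBIC))
E
```

```text
time: 15.8
position: [0.6099, -0.3117, 0.364]
tool_rot: [3.137, -0.055, 0.016]
ft_force: [0.1, -0.8, -0.6]
grip_width: 0.292
grip_force: 59.9
time: 16.05
position: [0.607, -0.3116, 0.3545]
tool_rot: [-3.14, 0.055, 0.004]
ft_force: [0.2, -0.1, -2.1]
grip_width: 0.295
grip_force: 59.9
t 16.05 p [ 0.607  -0.3116  0.3545] th -2.0 q [ 0.84  0.44 -0.63  1.1   0.25  1.68 -1.32] tilt [-0.003  0.001 -1.   ] w 0.295 gf 59.9 F [ 0.2 -0.1 -2.1]
shift [  34. -596.   -5.] turn -0.0
```

View pics/s3.png

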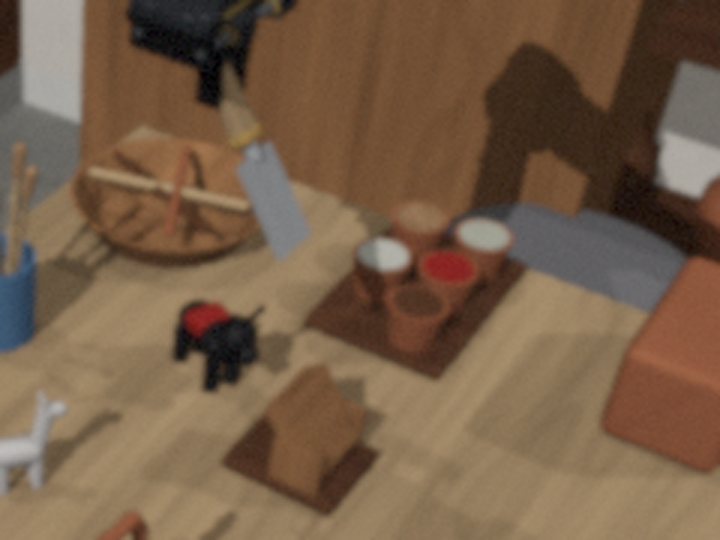

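The scraper is out and held in the gripper, still leaning: ferrule (248,133), blade free edge (293,252) in the crop; stand and bull undisturbed. Carry it over to the wheel.

```bash
python3 - <<'E'
from h import *
s=load("side0")
def py(u,v,y):
    o,r=ray(s,u,v);return o+r*(y-o[1])/r[1]
a=py(260+248/3,50+133/3,-.31);b=py(260+293/3,50+252/3,-.31);print(a,b,np.linalg.norm(a-b),np.degrees(np.arctan2(a[2]-b[2],a[0]-b[0])))
E
python3 -m crank '[[[0,-15,0,0,1],[0,-25,0,0,1],[0,-32,0,0,1],[0,-35,0,0,1],[0,-35,0,0,1],[0,-35,0,0,1],[0,-35,0,0,1],[0,-35,0,0,1],[0,-35,0,0,1],[0,-35,0,0,1]]]' >/dev/null
python3 -m crank '[[[0,-35,0,0,1],[0,-35,0,0,1],[0,-35,0,0,1],[0,-35,0,0,1],[0,-35,0,0,1],[0,-35,0,0,1],[0,-30,0,0,1],[0,-20,0,0,1],[0,-12,0,0,1],[0,0,0,0,1]]]'
python3 plan.py .60 .283 .36 -2
```

```text
[ 0.57342146 -0.31        0.33018204] [ 0.51621494 -0.31        0.23153353] 0.11403559000253687 59.89044285970877
time: 17.77
position: [0.626, 0.2812, 0.3555]
tool_rot: [-3.14, 0.045, 0.004]
ft_force: [-1.6, 0.1, -1.6]
grip_width: 0.291
grip_force: 59.9
t 17.77 p [0.626  0.2812 0.3555] th -1.7 q [ 0.04  0.49 -0.82  1.08  0.35  1.7  -2.26] tilt [-0.002  0.001 -1.   ] w 0.291 gf 59.9 F [-1.6  0.1 -1.6]
shift [-26.  -1.  -4.] turn 0.006
```

```bash
python3 -m crank '[[[-10,0,15,0,1],[-15,0,25,0,1],[-5,0,30,0,1],[0,0,25,0,1],[0,0,20,0,1],[0,0,12,0,1],[0,0,5,0,1],[0,0,0,0,1],[0,0,0,0,1]]]'; python3 -m crank '[[[0,0,3,0,1],[0,0,3,0,1],[0,0,3,0,1],[0,0,0,0,1],[0,0,0,0,1]]]';python3 plan.py
```

```text
time: 18.52
position: [0.5989, 0.2777, 0.2256]
tool_rot: [-3.141, 0.057, -0.002]
ft_force: [-0.7, 0.3, -0.7]
grip_width: 0.294
grip_force: 59.9
time: 18.93
position: [0.5982, 0.278, 0.2154]
tool_rot: [3.141, -0.055, -0.0]
ft_force: [-0.7, 0.6, -1.1]
grip_width: 0.294
grip_force: 59.9
t 18.93 p [0.5982 0.278  0.2154] th -2.0 q [ 0.12  0.46 -0.82  1.41  0.34  1.41 -2.31] tilt [-0. -0. -1.] w 0.294 gf 59.9 F [-0.7  0.6 -1.1]
```

```bash
python3 -m crank '[[[0,0,3,0,1],[0,0,0,0,1]]]' 40|sed -n '2p;4p'; python3 -m crank '[[[2,0,3,0,1],[0,0,0,0,1]]]'|sed -n '2p;4p'; python3 -m crank '[[[4,0,3,0,1],[4,0,3,0,1],[4,0,3,0,1],[0,0,0,0,1]]]' 30|sed -n '2p;4p';python3 - <<'E'
from bench import get_image
import cv2
a=get_image("side")["pixels"][210:390,130:370,::-1]
cv2.imwrite("pics/s4.png",cv2.resize(a,(720,540),interpolation=cv2.INTER_CUBIC))
E
```

```text
position: [0.5981, 0.2779, 0.212]
ft_force: [-0.2, 0.0, -2.6]
position: [0.6005, 0.2776, 0.2089]
ft_force: [0.4, -0.2, -1.6]
position: [0.6133, 0.2774, 0.2001]
ft_force: [-0.4, 0.5, 1.8]
```

View pics/s4.png

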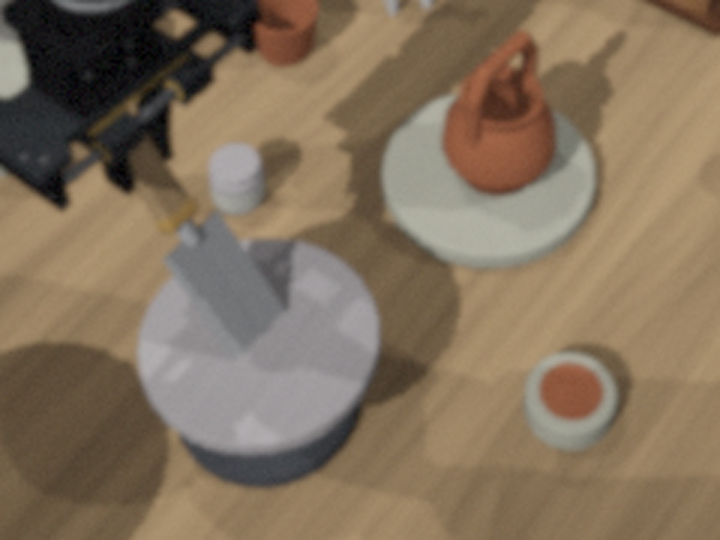

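The blade's free edge just touches the wheel head near its centre (crop (265,330) vs head centre (260,345)); pot stands upright on the bat. Now swing the handle down in an arc so the blade lies flat.

```bash
python3 -m crank '[[[7,0,7,0,1],[7,0,7,0,1],[7,0,8,0,1],[6,0,8,0,1],[0,0,0,0,1]]]' 25|sed -n '2p;4p'; python3 -m crank '[[[6,0,9,0,1],[5,0,9,0,1],[5,0,10,0,1],[4,0,10,0,1],[0,0,0,0,1]]]'|sed -n '2p;4p'; python3 plan.py; python3 - <<'E'
from bench import get_image
import cv2,numpy as np
a=get_image("side");np.savez("s5.npz",**a)
cv2.imwrite("pics/s5.png",cv2.resize(a["pixels"][210:390,130:370,::-1],(720,540),interpolation=cv2.INTER_CUBIC))
E
```

```text
position: [0.6404, 0.2752, 0.1677]
ft_force: [1.7, -1.2, 2.5]
position: [0.6588, 0.2747, 0.1288]
ft_force: [0.8, -0.7, -0.4]
t 20.48 p [0.6588 0.2747 0.1288] th -2.1 q [ 0.07  0.63 -0.76  1.36  0.43  1.33 -2.3 ] tilt [-0.004 -0.002 -1.   ] w 0.297 gf 25.0 F [ 0.8 -0.7 -0.4]
```

View pics/s5.png

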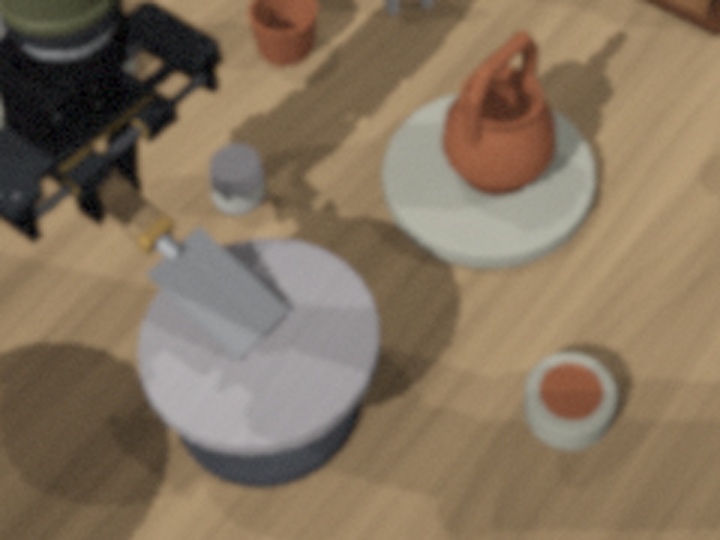

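The blade pivots in the grip as intended, edge still at ≈(265,335), about 20° left.

```bash
python3 -m crank '[[[3,0,10,0,1],[2,0,10,0,1],[1,0,10,0,1],[1,0,8,0,1],[0,0,0,0,1]]]' 25|sed -n '2p;4p'; python3 -m crank '[[[0,0,4,0,1],[0,0,3,0,1],[0,0,0,0,1]]]'|sed -n '2p;4p'; python3 -m crank '[[[0,0,3,0,1],[0,0,0,0,1]]]'|sed -n '2p;4p'
```

```text
position: [0.6652, 0.2749, 0.0918]
ft_force: [1.2, -0.2, 0.9]
position: [0.666, 0.2758, 0.0875]
ft_force: [-0.6, -0.5, 2.0]
position: [0.6665, 0.276, 0.085]
ft_force: [0.8, 0.2, 3.6]
```

```bash
python3 -m crank '[[[0,0,3,0,1],[0,0,0,0,1]]]'|sed -n '2p;4p'; python3 -m crank '[[[0,0,2,0,1],[0,0,0,0,1]]]'|sed -n '2p;4p';python3 -m crank '[[[0,0,2,0,1],[0,0,0,0,1]]]'|sed -n '2p;4p';  python3 -m crank '[[[0,0,2,0,1],[0,0,0,0,1]]]'|sed -n '2p;4p'
```

```text
position: [0.6668, 0.2758, 0.0818]
ft_force: [0.9, -0.2, 3.3]
position: [0.6669, 0.2756, 0.0796]
ft_force: [1.9, 0.0, 3.6]
position: [0.6668, 0.2754, 0.0774]
ft_force: [2.8, -0.2, 5.1]
position: [0.6667, 0.2753, 0.0752]
ft_force: [3.6, 0.8, 3.9]
```

```bash
python3 -m crank '[[[0,0,3,0,1],[0,0,0,0,1],[0,0,0,0,1]]]' 60|sed -n '2p;4p'; python3 -m crank '[[[0,0,0,0,1],[0,0,-2,0,1],[0,0,-5,0,1],[-3,0,-10,0,1],[-6,0,-18,0,1],[-8,0,-22,0,1],[-6,0,-20,0,1],[-3,0,-12,0,1],[0,0,-5,0,1],[0,0,0,0,1]]]' 60; python3 -m crank '[[[0,0,0,0,1],[0,0,0,0,1],[0,0,0,0,1]]]'; python3 plan.py;  python3 - <<'E'
from bench import get_image
import cv2,numpy as np
a=get_image("side");np.savez("s6.npz",**a);b=get_image("top");np.savez("t6.npz",**b)
A=cv2.resize(a["pixels"][210:390,130:370,::-1],(400,300),interpolation=cv2.INTER_CUBIC)
B=cv2.resize(b["pixels"][130:280,90:290,::-1],(400,300),interpolation=cv2.INTER_CUBIC)
cv2.imwrite("pics/s6.png",np.hstack([A,B]))
E
```

```text
position: [0.6667, 0.2757, 0.0733]
ft_force: [1.6, -0.4, 6.4]
time: 23.12
position: [0.6406, 0.277, 0.1685]
tool_rot: [-3.141, 0.055, -0.004]
ft_force: [-0.3, 1.3, -1.2]
grip_width: 0.294
grip_force: 60.0
time: 23.37
position: [0.6398, 0.2758, 0.1648]
tool_rot: [3.14, -0.056, -0.004]
ft_force: [-0.7, 0.5, -1.1]
grip_width: 0.291
grip_force: 60.0
t 23.37 p [0.6398 0.2758 0.1648] th -2.0 q [ 0.09  0.57 -0.78  1.37  0.4   1.36 -2.3 ] tilt [-0.002 -0.001 -1.   ] w 0.291 gf 60.0 F [-0.7  0.5 -1.1]
```

View pics/s6.png

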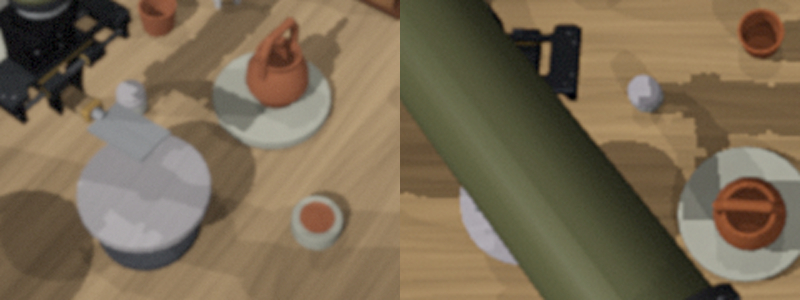

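Blade is lifted clear and looks level: in the left crop its free-edge corners are ≈(140,160) and (168,130), ferrule (90,108); the pot stands on the bat. Check its angle and position.

```bash
python3 - <<'E'
from h import *
s=load("s6")
def py(x,y,Y):
    o,r=ray(s,130+x*.6,210+y*.6);return o+r*(Y-o[1])/r[1]
a=py(90,108,.278);b=py(154,145,.281);print(a,b,np.linalg.norm(a-b),np.degrees(np.arctan2(a[2]-b[2],a[0]-b[0])))
c1=py(140,160,.307);c2=py(168,130,.255);print(c1,c2,np.linalg.norm(c1-c2))
E
```

```text
[0.59219494 0.278      0.18681515] [0.48612658 0.281      0.2002197 ] 0.10695409445975021 -7.202656213075587
[0.48483577 0.307      0.20193621] [0.48651844 0.255      0.20027099] 0.05205386005852341
```

```bash
python3 -m crank '[[[0,0,0,0,1],[0,0,0,0,1],[0,0,0,0,1],[0,0,0,0,1],[0,0,0,0,1],[0,0,0,0,1]]]' 60; python3 -c "
from bench import job
print(job.close_job())"
```

```text
time: 23.97
position: [0.6402, 0.2766, 0.1665]
tool_rot: [3.141, -0.055, 0.0]
ft_force: [-0.6, -0.6, -0.7]
grip_width: 0.295
grip_force: 60.0
the job is handed in; nothing more can be done
None
```

The job is handed in at 24 s of the 61 s limit, though the close gave no verdict: the pot stands released near the middle of the bat, and the gripper holds the scraper at 60 N, blade within about 7° of level, about 12 mm from the wheel's axis and roughly 10 cm above the head.

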